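# Loupe over the lens mount

## Task

Take the yellow loupe off the freely spinning turntable and hold it level above the camera lens on the inspection pad, its magnifier centred over the rear glass and at the height that the orange pointer of the height gauge marks. Finish while still holding it there in the gripper, steady and with nothing else supporting it. Do not touch the lens, the pad or the gauge, do not knock the black cap off the turntable, and leave the spare lens and the battery where they are.

Things in the scene. Friction and masses are not known exactly. Their poses are not given: they have to be found in the camera images.
- loupe: Fold-out loupe standing on the turntable. Yellow case 60 (x) x 18 (y) x 34 (z) mm with flat sides, grip from above across its 18 mm. From its +x end, on a short neck, a round steel magnifier, 54 mm across, 12 mm thick, underside flush with the case's. Origin: centre of the case's underside; x towards the magnifier, z up. 80 to 145 g, balance point about 6 mm from the origin along +x.
- loupe_lens (a point): Centre of the loupe's magnifier, 62 mm along x from the loupe's origin and 6 mm above its underside (mid-thickness).
- turntable: Turntable: aluminium foot fixed to the bench (origin: centre of its underside; it does not turn) and a round grey, white-edged platter 230 mm across, top 36 mm above the bench, that spins almost without friction about the vertical through the origin. The loupe and the cap stand on the platter.
- lens: Camera lens standing front down on the pad: black, 72 mm across at its foot, 75 mm high, steel mount and dark glass on top. Loose, 0.4 kg. Origin: centre of its underside (8 mm above the bench); its z axis points up.
- rear_glass (a point): Centre of the lens's rear glass, at the middle of its top face, 83 mm above the bench.
- stand: Fixed inspection stand: black rubber pad 240 (x) x 150 (y) x 8 mm; origin: centre of its underside on the bench, z up. The lens stands about 30 mm from the centre towards -x. At 95 mm towards +x a vertical steel gauge post, 12 mm thick, rises to 187 mm above the bench from a 40 x 60 mm foot.
- mark (a point): Tip of the orange pointer, a level tongue 4 mm thick, 8 mm wide, on a 24 mm collar on the gauge post. It points from the post towards the lens (-x of the stand); the tip is 46 mm from the post's axis, at mid-thickness. Its height above the bench (120 to 170 mm, differs each time) is the focal height: loupe_lens must be level with it. It slides if pushed; leave it.
- cap: Black round lens cap, 54 mm across, 12 mm high, lying loose on the turntable beside the loupe. Origin: centre of its underside.
- spare_lens: Bystander: a second, smaller lens with a blue ring, 65 mm across and 75 mm high, standing on the bench. Origin: centre of its underside.
- battery: Bystander: grey camera battery, 56 x 40 x 32 mm, on the bench. Origin: centre of its underside.

How it is judged:
By the outcome, as a careful person would: the job done as asked, in the order asked, and still so for the second after the job is handed in, while the arm keeps its last pose, push and grip.
It also fails if it takes over 35 s, if anything falls off the work surface, if the arm or the gripper's body presses on something with over 40 N, if the wrist force passes 120 N, or if a joint passes its speed limit or range.

## Robot

A 6-joint arm with a two-finger parallel gripper is mounted at the origin on the work surface. World frame = base frame: x ahead of the robot, y to its left, z up, the work surface at z = 0. Lengths are in mm, angles in rad, forces in N, time in s.
With the tool pointing down it reaches from about 275 to 875 mm from the base axis. Payload 12.5 kg.
Tool frame: the origin (TCP) lies midway between the tips of the shut fingers; the grasp point (between the pads) lies 19 mm behind it (grip_point_offset is the distance from the TCP to the grasp point, in mm); z points along the fingers, y is the direction in which the jaws open and shut (so a half turn about z gives the same grasp; the last joint's range is limited). The gripper opens to 85 mm and grips with 20 to 120 N. Pads are 22 mm wide; open, the fingers measure 114 mm over their backs; the gripper's body (76 mm by 85 mm) begins 54 mm behind the grasp point. The pads swing forward as they close: fully open they stand 13 mm farther back than shut.
Start: joints at [-1.212, 0.351, 1.652, -0, 1.139, -0.085], TCP at [236.172, -496.696, 231.29] pointing down, gripper open.
Joint ranges: [-2.75, 2.75], [-0.79, 2.1], [0.01, 2.65], [-1.57, 4.71], [0.07, 3.14], [-2.87, 2.87]. Speed limits (rad/s): [2.22, 2.22, 2.79, 3.14, 3.14, 3.14].

## Interface

Orientations are given as a unit quaternion [x, y, z, w].
In Python, from cell import * gives the robot as it stands.
- The arm moves only by the shell command python3 -m jog 'ROWS' [FORCE]. ROWS is JSON, a list that holds one entry, the list of rows, each a list of 7 numbers: the shift along the world's x, y, z scaled (see below), then the turn, a rotation vector about the world's x, y, z scaled (see below), then the finger opening in mm, from 0 to 85.4. A call has 1 to 20 rows; each row shifts and turns the commanded pose from where the row before left it; what a row does not reach is not made up. The controller multiplies each number of a shift by 2.5 cm and each number of a turn by 5 degrees. A row lasts 1/8 s, in which the tool goes at most 62.5 mm and 10.7 degrees, less where a joint would pass 70% of its speed; a pose out of reach is approached as far as the arm can. A call with a number of a shift or a turn outside -1 to 1 is refused whole. A call with a gripper value outside its range is refused whole. The fingers move at their own pace and stop on an object; FORCE is the grip in N (left out, the last holds). Time passes only in rows, so rows that do not move let the fingers close. It gives the time, the measured TCP pose, the force and the opening at its end, in the units of the state.
- sense(): the state, without advancing time (a new reading comes with each control period).
- camera(name): name is "side" or "top"; returns a dict with "pixels" (384x512x3 uint8, red, green, blue), "vfov" (degrees; the focal length in pixels is half the picture's height over the tangent of half this angle, whatever the lens; pixels are square), "cx", "cy" (the principal point, pixels), "R" (3x3) and "t" (3): a world point X has camera coordinates R X + t. Camera axes: x right, y down, z forward; pixel columns grow to the right and rows downward; lengths in mm; the calibration is good to about 2 mm. A picture is of the moment at which its call begins. There is no depth.
- hand_in(): hands the job in, once; it reports no verdict.
The state is a dict: "time": time; "joint_positions": joint angles; "dq": joint speeds; "tau": joint torques, N m; "eef_pos": TCP position; "eef_rot": TCP orientation; "wrist_force": force on the tool from outside, world axes, zero at the start; "wrist_torque": the same for the moment, N m; "width": opening from 0.0 (shut) to 1.0 (fully open).
Only numpy, scipy, OpenCV 4.12 (cv2) and the standard library are available. Lean on these libraries where they do the work, as an engineer would, in place of code of your own. Each camera call takes 0.05 s, during which the arm holds its last target.

## Working session

There is one attempt and no reset: what is moved stays moved. The work goes in short steps, Python scripts to look and compute and a shell command to move; the robot and the scene stay as the last step left them, time stands still between calls to the robot, and variables do not carry over. Pictures are saved under pics/ and viewed, and the job is handed in when it is done.

```bash
ls; mkdir -p pics; python3 - <<'E'
from cell import *
import cv2, numpy as np
for n in ("side","top"):
    c=camera(n); cv2.imwrite(f"pics/{n}0.png",c["pixels"][:,:,::-1]); print(n,c["vfov"],c["cx"],c["cy"],np.round(c["R"],3).tolist(),np.round(c["t"],1).tolist())
    np.savez(f"{n}0.npz",**c)
s=sense();print(s)
E
```

```text
pics
side 48.804917553733716 255.4897763824826 192.12104018260771 [[0.999, -0.035, -0.019], [-0.037, -0.644, -0.764], [0.015, 0.765, -0.644]] [-554.3, 92.1, 953.6]
top 42.38033617519252 245.77755771918316 189.65243211219482 [[-0.004, -0.999, 0.031], [-0.998, 0.002, -0.063], [0.063, -0.032, -0.998]] [-27.5, 575.7, 1107.0]
{'time': 0.1, 'joint_positions': array([-1.21165191e+00,  3.51137254e-01,  1.65235343e+00, -7.34640956e-06,
        1.13911823e+00, -8.45996265e-02]), 'dq': array([-0.00040814, -0.00137261, -0.00278825, -0.00031151, -0.00174989,
       -0.00108372]), 'tau': array([ 2.02265081e-03, -5.06827605e+01, -2.91872817e+01, -8.21258880e-06,
        2.67720236e-03,  6.77686472e-06]), 'eef_pos': array([ 236.04445533, -496.44184036,  230.83949754]), 'eef_rot': array([ 9.75486744e-01,  2.20057614e-01, -7.28375539e-05, -5.02894317e-04]), 'wrist_force': array([ 0.44700051, -0.09067332,  0.12734135]), 'wrist_torque': array([-0.02434512, -0.01386993,  0.05734784]), 'width': 0.9992430218988592}
```

View pics/side0.png

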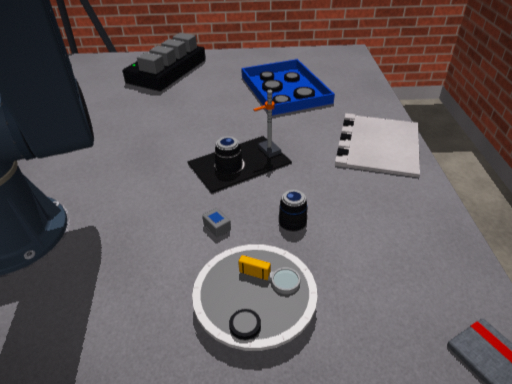

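View pics/top0.png

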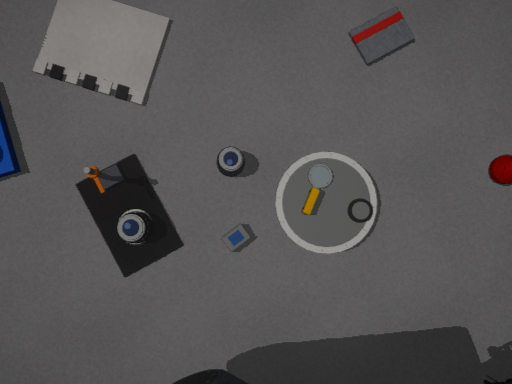

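```bash
cat > h.py <<'E'
import numpy as np, cv2
def load(f): 
    d=np.load(f); return {k:d[k] for k in d.files}
def F(c): return c["pixels"].shape[0]/2/np.tan(np.radians(float(c["vfov"]))/2)
def proj(c,X):
    p=np.atleast_2d(X)@np.array(c["R"]).T+c["t"]; f=F(c)
    return np.c_[f*p[:,0]/p[:,2]+c["cx"],f*p[:,1]/p[:,2]+c["cy"]]
def back(c,uv,z):
    f=F(c); R=np.array(c["R"]); o=-R.T@np.array(c["t"])
    d=R.T@np.array([(uv[0]-c["cx"])/f,(uv[1]-c["cy"])/f,1]); return o+d*(z-o[2])/d[2]
def tri(cs,uvs):
    A=[];b=[]
    for c,uv in zip(cs,uvs):
        f=F(c); R=np.array(c["R"]); t=np.array(c["t"])
        for k,v in ((0,(uv[0]-c["cx"])/f),(1,(uv[1]-c["cy"])/f)):
            A.append(R[k]-v*R[2]); b.append(v*t[2]-t[k])
    x,*_=np.linalg.lstsq(np.array(A),np.array(b),rcond=None); return x
def crop(c,x0,y0,x1,y1,s,fn):
    cv2.imwrite(fn,cv2.resize(np.ascontiguousarray(c["pixels"][y0:y1,x0:x1,::-1]),None,fx=s,fy=s,interpolation=cv2.INTER_CUBIC))
E
python3 - <<'E'
from h import *
s=load("side0.npz");t=load("top0.npz")
crop(s,185,235,325,355,5,"pics/s1.png");crop(s,180,85,300,195,5,"pics/s2.png")
crop(t,270,145,385,260,5,"pics/t1.png");crop(t,70,150,190,280,4.5,"pics/t2.png")
from cell import *
import time
for n,c0 in(("side",s),("top",t)):
    c=camera(n); d=np.abs(c["pixels"].astype(int)-c0["pixels"]).sum(2); print((d>40).sum())
for n,c in(("s",s),("t",t)):
    hsv=cv2.cvtColor(c["pixels"],cv2.COLOR_RGB2HSV)
    m=cv2.inRange(hsv,(18,150,90),(32,255,255)); 
    nn,l,st,ce=cv2.connectedComponentsWithStats(m); print(n,"yellow",st[1:].tolist(),ce[1:].round(1).tolist())
    m=cv2.inRange(hsv,(5,150,90),(17,255,255)); 
    nn,l,st,ce=cv2.connectedComponentsWithStats(m); print(n,"orange",st[1:].tolist(),ce[1:].round(1).tolist())
    m=cv2.inRange(hsv,(0,0,190),(180,40,255))
    nn,l,st,ce=cv2.connectedComponentsWithStats(m); i=[k for k in range(1,nn) if st[k][4]>300]; print(n,"white",st[i].tolist(),ce[i].round(1).tolist())
E
```

```text
0
3
s yellow [[239, 255, 32, 25, 503]] [[254.1, 266.7]]
s orange [[51, 0, 6, 5, 19], [65, 0, 4, 5, 17], [71, 0, 1, 1, 1], [74, 0, 6, 5, 24], [89, 0, 1, 1, 1], [90, 0, 10, 4, 29], [102, 0, 8, 4, 24], [113, 0, 18, 3, 53], [133, 0, 29, 3, 71], [164, 0, 29, 2, 42], [196, 0, 10, 1, 10], [208, 0, 2, 1, 2], [284, 1, 1, 1, 1], [286, 1, 1, 1, 1], [291, 1, 3, 1, 3], [297, 1, 3, 1, 3], [302, 0, 28, 8, 209], [333, 0, 1, 2, 2], [335, 0, 17, 7, 66], [356, 0, 4, 7, 19], [364, 0, 2, 1, 2], [362, 0, 18, 6, 67], [381, 0, 9, 6, 43], [393, 1, 2, 2, 2], [422, 0, 28, 5, 111], [71, 2, 2, 3, 3], [110, 3, 1, 1, 1], [218, 3, 1, 1, 1], [214, 3, 18, 8, 90], [234, 3, 1, 1, 1], [235, 3, 4, 7, 21], [242, 2, 27, 8, 179], [272, 2, 6, 7, 13], [287, 3, 1, 1, 1], [408, 2, 4, 3, 7], [455, 2, 2, 2, 3], [460, 3, 1, 1, 1], [154, 5, 1, 1, 1], [161, 5, 1, 1, 1], [175, 5, 1, 1, 1], [177, 5, 1, 1, 1], [181, 4, 28, 8, 209], [211, 4, 1, 5, 5], [284, 5, 2, 2, 4], [286, 4, 9, 5, 20], [332, 5, 1, 1, 1], [396, 4, 1, 1, 1], [418, 4, 1, 1, 1], [100, 7, 4, 1, 4], [120, 6, 2, 3, 4], [120, 6, 28, 8, 153], [150, 7, 3, 4, 6], [165, 6, 1, 1
[... 6056 characters left out ...]
0], [231.5, 45.4], [240.0, 45.0], [117.8, 48.2], [121.5, 47.0], [139.5, 48.0], [220.0, 47.0], [410.2, 50.0], [437.9, 49.0], [454.0, 47.0], [87.0, 49.6], [122.2, 49.6], [382.8, 50.8], [67.0, 51.0], [105.5, 51.0], [453.0, 50.0], [444.0, 57.5], [377.0, 59.1], [394.5, 59.4], [421.8, 58.5], [405.5, 67.4], [433.3, 66.9], [385.9, 68.3], [417.0, 70.0], [417.9, 75.9], [439.1, 75.1], [394.6, 76.6], [429.8, 82.7], [403.1, 83.6], [444.0, 82.0], [265.7, 106.1]]
s white [[336, 114, 84, 59, 2629], [192, 245, 125, 103, 2275]] [[385.8, 144.7], [255.3, 298.6]]
t yellow [[303, 188, 17, 27, 227]] [[310.8, 200.6]]
t orange [[89, 166, 8, 4, 21], [86, 174, 19, 19, 103]] [[92.8, 167.2], [96.8, 182.0]]
t white [] []
```

View pics/s1.png

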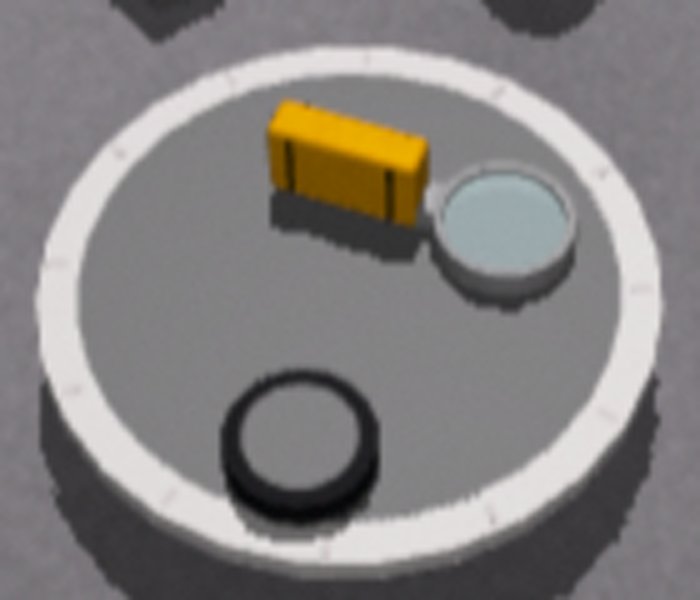

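View pics/s2.png

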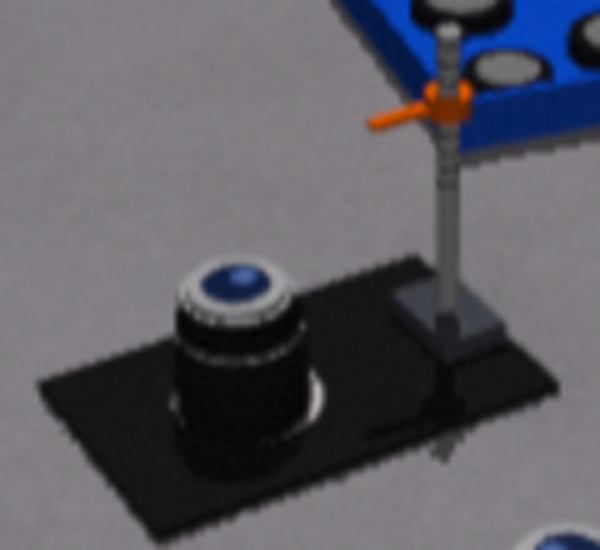

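View pics/t1.png

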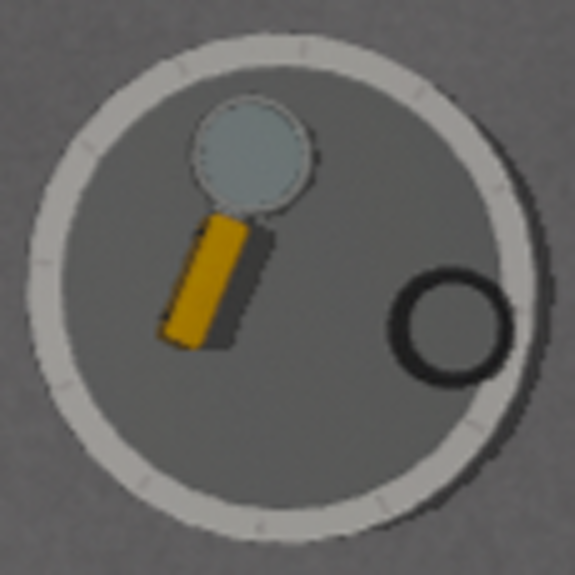

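View pics/t2.png

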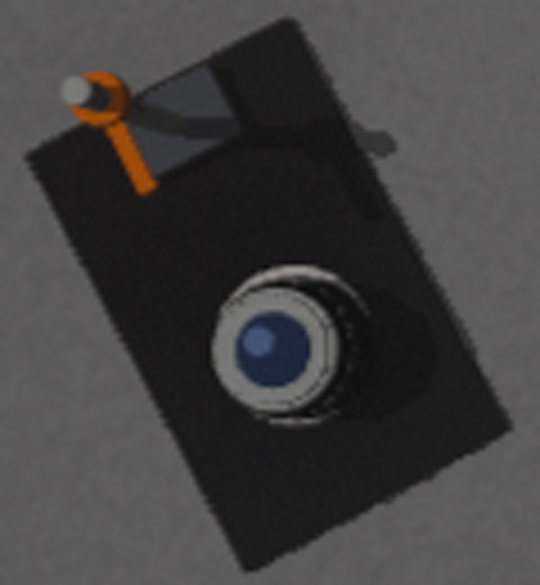

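```bash
cat > m.py <<'E'
from h import *
s=load("side0.npz");t=load("top0.npz")
P={"glass":((226.9,141.6),(130.4,227.05),83),"tip":((253.6,109.6),(101.8,191.4),None),"posttop":((269.4,90.2),(86.3,170),187),
"mag":((285.4,279),(320,175.6),48),"case":((254.6,261.4),(310.8,200.6),70)}
for k,(a,b,z) in P.items():
    X=tri([s,t],[a,b]); print(k,X.round(1),"err",(proj(s,X)-a).round(1),(proj(t,X)-b).round(1), [back(c,u,z or X[2])[:2].round(1).tolist() for c,u in((s,a),(t,b))])
# pad corners top
for px in((27,155),(292,17),(512,428),(248,572)): print("padT",back(t,(70+px[0]/4.5-.4,150+px[1]/4.5-.4),8).round(1))
for px in((40,384),(415,257),(558,385),(163,543)): print("padS",back(s,(180+px[0]/5-.4,85+px[1]/5-.4),8).round(1))
for px in((212,213),(250,222),(200,348),(163,338)): print("caseT",back(t,(270+px[0]/5-.4,145+px[1]/5-.4),70).round(1))
for px in((285,100),(428,138),(418,168),(270,130)): print("caseS",back(s,(185+px[0]/5-.4,235+px[1]/5-.4),70).round(1))
E
python3 m.py
```

```text
glass [492.  217.9  81.1] err [[ 0.3 -0. ]] [[0.  0.3]] [[491.5, 215.0], [492.6, 217.6]]
tip [563.3 262.8 144.9] err [[ 0.5 -0. ]] [[0.  0.6]] [[562.0, 262.6], [564.6, 262.8]]
posttop [603.2 282.  187. ] err [[ 0. -0.]] [[-0.  0.]] [[603.1, 282.0], [603.2, 282.0]]
mag [ 604.7 -194.4   43.8] err [[ 0.3 -0. ]] [[-0.   0.2]] [[603.9, -197.7], [604.8, -193.7]]
case [ 548.4 -169.2   67.4] err [[ 0. -0.]] [[0. 0.]] [[548.3, -171.5], [548.3, -168.8]]
padT [589.7 357.2   8. ]
padT [659.9 225.1   8. ]
padT [451.3 112.7   8. ]
padT [380.3 244.1   8. ]
padS [380.8 240.    8. ]
padS [588.  352.4   8. ]
padS [658.1 222.    8. ]
padS [452.7 103.4   8. ]
caseT [ 577.5 -171.8   70. ]
caseT [ 573.5 -188.4   70. ]
caseT [ 518.7 -165.8   70. ]
caseT [ 523.1 -149.8   70. ]
caseS [ 524.4 -153.6   70. ]
caseS [ 577.1 -174.9   70. ]
caseS [ 572.6 -188.9   70. ]
caseS [ 518.7 -168.    70. ]
```

```bash
python3 -m jog '[[[0.905,0.927,0,0,0,-0.7,50],[0.905,0.927,0,0,0,-0.7,50],[0.905,0.927,0,0,0,-0.7,50],[0.905,0.927,0,0,0,-0.7,50],[0.905,0.927,0,0,0,-0.7,50],[0.905,0.927,0,0,0,-0.7,50],[0.905,0.927,0,0,0,-0.7,50],[0.905,0.927,0,0,0,-0.7,50],[0.905,0.927,0,0,0,-0.7,50],[0.905,0.927,0,0,0,-0.7,50],[0.905,0.927,0,0,0,-0.7,50],[0.905,0.927,0,0,0,-0.7,50],[0.905,0.927,0,0,0,-0.7,50],[0.905,0.927,0,0,0,-0.7,50],[0,0,-0.8,0,0,0,50],[0,0,-0.8,0,0,0,50],[0,0,-0.8,0,0,0,50],[0,0,0,0,0,0,50]]]' 60
cat > st.py <<'E'
from cell import *
import numpy as np
from scipy.spatial.transform import Rotation as Ro
s=sense(); R=Ro.from_quat(s["eef_rot"]).as_matrix()
print("t",s["time"],"p",s["eef_pos"].round(1),"xaxis yaw",np.degrees(np.arctan2(R[1,0],R[0,0])).round(2),"tilt z",R[:,2].round(4),"w",round(s["width"]*85.4,1),"F",s["wrist_force"].round(2),"M",s["wrist_torque"].round(3),"q",s["joint_positions"].round(2))
E
python3 st.py; python3 - <<'E'
from cell import *; from h import *
for n in("side","top"):
    c=camera(n); np.savez(n+"1.npz",**c)
crop(load("side1.npz"),175,150,335,350,4,"pics/s3.png")
crop(load("top1.npz"),250,125,400,270,4,"pics/t3.png")
E
```

```text
time: 2.45
eef_pos: [552.2, -171.9, 170.0]
eef_rot: [0.979, -0.204, -0.001, -0.0]
wrist_force: [-0.9, 0.0, -0.2]
width: 0.587
t 2.45 p [ 552.2 -171.9  170. ] xaxis yaw -23.57 tilt z [-0.0028  0.0011 -1.    ] w 50.2 F [-0.85  0.04 -0.16] M [0.017 0.016 0.004] q [-0.38  0.47  1.63  0.    1.04  1.6 ]
```

View pics/s3.png

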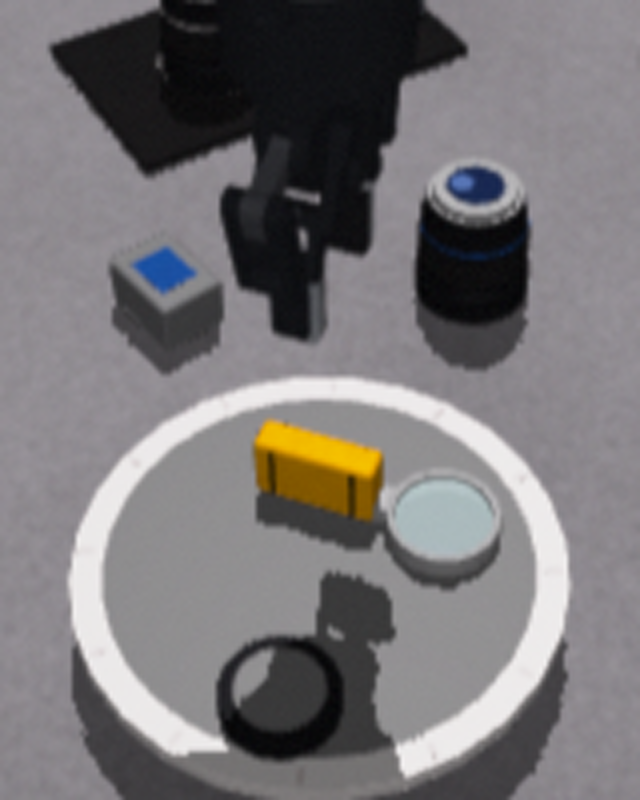

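View pics/t3.png

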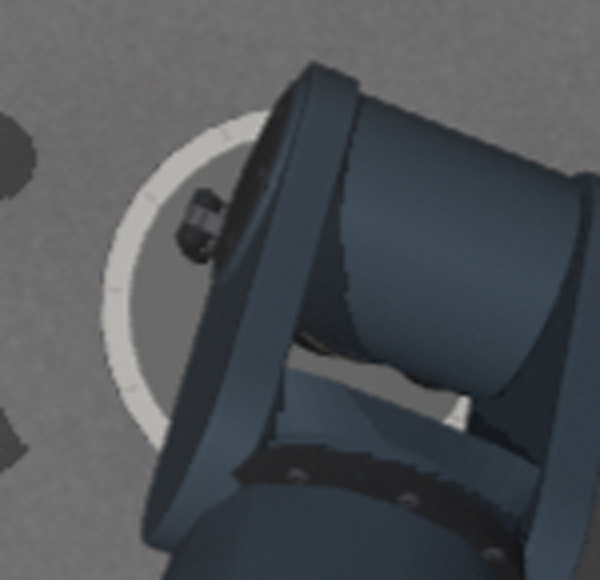

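```bash
python3 -m jog '[[[0.03,0,-0.9,0,0,0,50],[0,0,-0.9,0,0,0,50],[0,0,-0.9,0,0,0,50],[0,0,-0.9,0,0,0,50],[0,0,-0.8,0,0,0,50],[0,0,-0.5,0,0,0,50],[0,0,-0.2,0,0,0,50],[0,0,0,0,0,0,50],[0,0,0,0,0,0,50]]]' 60; python3 st.py
python3 - <<'E'
from cell import *; from h import *
c=camera("side");crop(c,175,200,335,350,4,"pics/s4.png")
E
```

```text
time: 3.68
eef_pos: [554.1, -172.4, 44.5]
eef_rot: [0.979, -0.204, 0.001, 0.0]
wrist_force: [-0.1, 0.6, 0.1]
width: 0.586
t 3.675 p [ 554.1 -172.4   44.5] xaxis yaw -23.57 tilt z [ 1.e-03 -4.e-04 -1.e+00] w 50.0 F [-0.15  0.63  0.11] M [0.039 0.001 0.047] q [-0.38  0.65  1.7   0.    0.79  1.6 ]
```

View pics/s4.png

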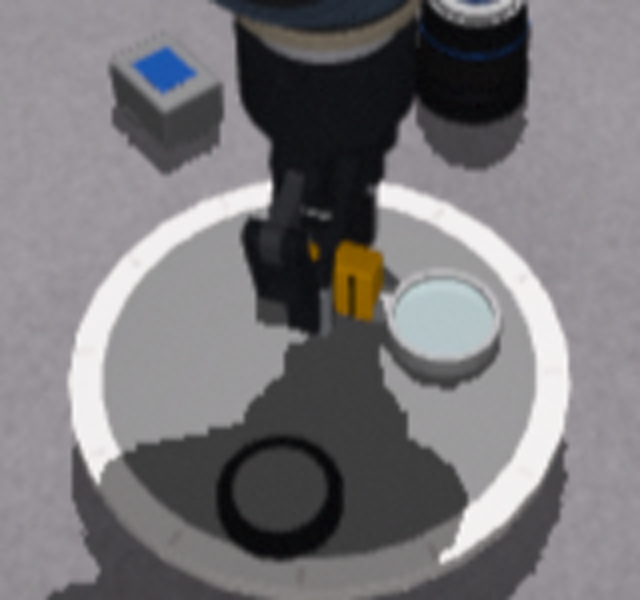

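```bash
python3 -m jog '[[[-0.03,0,-0.08,0,0,0,40],[0,0,-0.08,0,0,0,30],[0,0,0,0,0,0,25],[0,0,0,0,0,0,21],[0,0,0,0,0,0,18],[0,0,0,0,0,0,15],[0,0,0,0,0,0,10],[0,0,0,0,0,0,5],[0,0,0,0,0,0,5]]]' 60; python3 st.py
python3 - <<'E'
from cell import *; from h import *
c=camera("side");crop(c,175,200,335,350,4,"pics/s5.png");np.savez("side5.npz",**c)
E
```

```text
time: 4.85
eef_pos: [553.1, -172.3, 40.0]
eef_rot: [0.979, -0.204, 0.0, 0.0]
wrist_force: [0.0, -1.0, 3.2]
width: 0.198
t 4.85 p [ 553.1 -172.3   40. ] xaxis yaw -23.57 tilt z [ 4.e-04 -1.e-04 -1.e+00] w 16.9 F [ 0.04 -1.03  3.24] M [ 0.058 -0.109 -0.003] q [-0.38  0.66  1.7   0.    0.78  1.6 ]
```

View pics/s5.png

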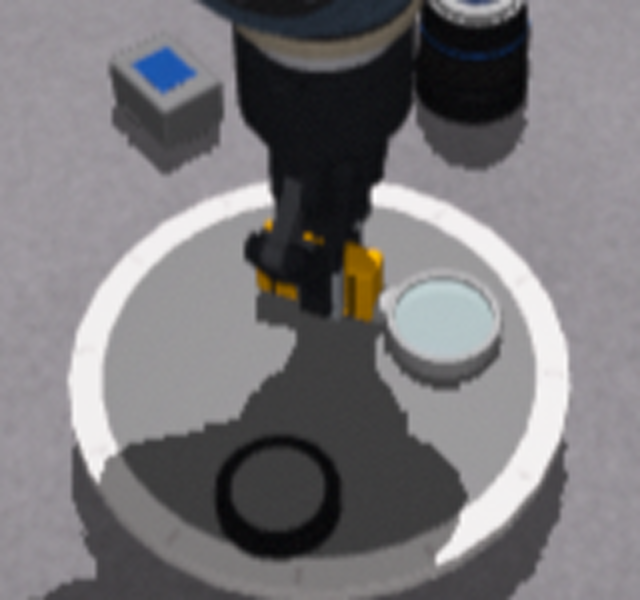

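```bash
cat > fit.py <<'E'
from h import *
from scipy.optimize import least_squares
from scipy.spatial.transform import Rotation as Ro
s=load("side0.npz");t=load("top0.npz")
def cor(c,p):
    c=dict(c); dR=Ro.from_rotvec(p[3:6]*1e-3).as_matrix(); c["R"]=dR@c["R"]; c["t"]=dR@c["t"]+p[:3]; return c
S2=lambda x,y:(180+x/5-.4,85+y/5-.4); T2=lambda x,y:(70+x/4.5-.4,150+y/4.5-.4)
padT=[T2(*p) for p in((27,155),(292,17),(512,428),(248,572))]
padS=[S2(*p) for p in((415,257),(558,385),(163,543),(40,384))]
u=np.array([np.cos(np.radians(-23.57)),np.sin(np.radians(-23.57)),0])
def res(p,full=False):
    cs,ct=cor(s,p[:6]),cor(t,p[6:12]); x,y,a,hz,gx,gy,d=p[12:19]
    R=np.array([[np.cos(a),-np.sin(a)],[np.sin(a),np.cos(a)]]); 
    W=lambda l,z: np.r_[R@np.array(l)+[x,y],z]
    # pad corners in same order: +x+y, +x-y, -x-y, -x+y
    r=[]
    def add(X,us,ut,w=1):
        if us is not None: r.extend(w*(proj(cs,X)[0]-us))
        if ut is not None: r.extend(w*(proj(ct,X)[0]-ut))
    for k,l in enumerate(((120,75),(120,-75),(-120,-75),(-120,75))): add(W(l,8),padS[k],padT[k])
    add(W((95,0),187),(269.4,90.2),(86.3,170),1)
    add(W((49,0),hz),(253.6,109.6),(101.8,191.4),1.5)
    add(np.array([gx,gy,83]),(226.9,141.6),(130.4,227.05),1.5)
    T=np.array([553.1,-172.3,0])
    add(T+u*d+[0,0,48],(285.4,279),(320,175.6),1)
    add(T+u*(d-62)+[0,0,70],(254.6,261.4),(310.8,200.6),1)
    r=np.array(r)/0.4
    if full: return r
    pr=np.r_[p[:3]/2,p[3:6]/2,p[6:9]/2,p[9:12]/2]
    return np.r_[r,pr]
p0=np.r_[np.zeros(12),520,233,.49,145,492,217,57]
f=least_squares(res,p0); p=f.x
if __name__=="__main__":
    C=np.linalg.pinv(f.jac.T@f.jac); sd=np.sqrt(np.diag(C))
    print("cost",f.cost,"cams",p[:12].round(1)); print("stand x y yaw hz gx gy d",p[12:].round(2),"sd",sd[12:].round(2)); print((res(p,True)*.4).reshape(-1,2).round(2).tolist())
E
python3 fit.py
```

```text
cost 36.98688400444419 cams [ 0.2  1.1  0.6 -1.2 -0.1 -1.1 -2.4 -0.7  0.9 -0.1  1.4  0.8]
stand x y yaw hz gx gy d [5.1976e+02 2.3538e+02 5.0000e-01 1.5070e+02 4.9166e+02 2.1738e+02
 5.6020e+01] sd [1.85 1.1  0.   0.85 1.88 1.16 1.85]
[[0.13, -0.31], [-0.83, -0.06], [0.86, -0.32], [-1.14, -0.81], [-0.68, -1.23], [0.02, -0.04], [-0.73, 0.25], [-0.02, 0.35], [-0.1, 1.17], [0.22, -0.33], [0.29, -0.54], [1.33, 0.52], [0.09, 0.69], [-0.31, 0.05], [0.28, -0.33], [0.06, -0.03], [-0.31, 0.39], [0.06, 0.07]]
```

```bash
python3 - <<'E'
from h import *
s=load("side0.npz");t=load("top0.npz")
crop(s,245,82,285,112,18,"pics/s6.png");crop(t,76,158,116,198,14,"pics/t6.png")
E
```

```text
(no output)
```

View pics/s6.png

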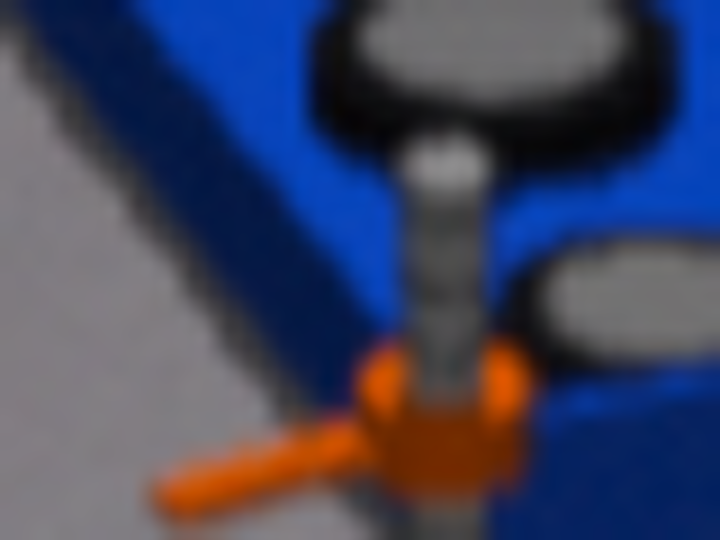

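View pics/t6.png

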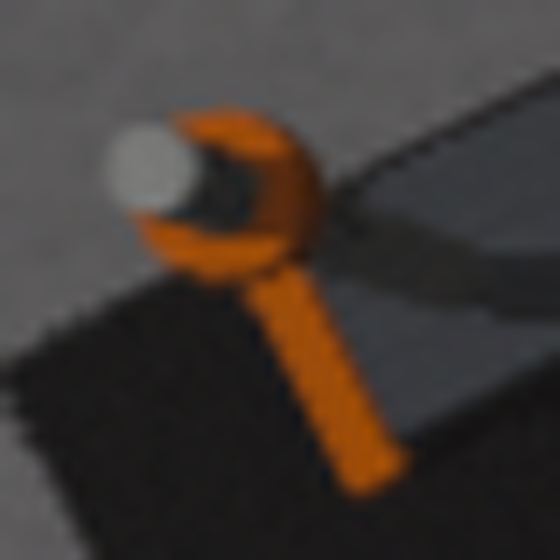

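```bash
sed -i 's/(269.4,90.2),(86.3,170),1)/(269.25,90.4),(86.25,169.6),1)/; s/(253.6,109.6),(101.8,191.4),1.5)/(253.9,109.4),(102.6,191.6),1.5)/' fit.py; python3 fit.py
cat > f2.py <<'E'
from fit import *
cs,ct=cor(s,p[:6]),cor(t,p[6:12]); x,y,a,hz=p[12:16]
for h in(hz-4,hz,hz+4,187):
    P=[np.array([x+l*np.cos(a),y+l*np.sin(a),h]) for l in(95,49)]
    print(h.round(1) if h!=187 else 187,proj(cs,P).round(2).tolist(),proj(ct,P).round(2).tolist())
# fit tongue overlay
def box(h):
    R=np.array([[np.cos(a),-np.sin(a)],[np.sin(a),np.cos(a)]])
    return np.array([np.r_[R@np.array([l,w])+[x,y],h+k] for l in(49,83) for w in(-4,4) for k in(-2,2)])
for h in(hz-3,hz,hz+3):
  for n,c,c0,(x0,y0,sc,sz) in(("s",cs,s,(245,82,18,(40,30))),("t",ct,t,(76,158,14,(40,40)))):
    im=cv2.resize(np.ascontiguousarray(c0["pixels"][y0:y0+sz[1],x0:x0+sz[0],::-1]),None,fx=sc,fy=sc,interpolation=cv2.INTER_CUBIC)
    q=(proj(c,box(h))-[x0,y0]+.5)*sc; hull=cv2.convexHull(q.astype(np.float32)).astype(int)
    cv2.polylines(im,[hull],True,(0,255,0),1); cv2.imwrite(f"pics/ov_{n}_{h-hz:+.0f}.png",im)
E
python3 f2.py
```

```text
cost 26.633428192313904 cams [ 0.   1.1  0.4 -0.9 -0.2 -0.8 -1.9 -0.6  1.2 -0.3  0.9  0.7]
stand x y yaw hz gx gy d [5.2014e+02 2.3486e+02 5.0000e-01 1.5063e+02 4.9198e+02 2.1725e+02
 5.6370e+01] sd [1.85 1.1  0.   0.85 1.88 1.16 1.85]
[[0.21, -0.31], [-0.62, -0.09], [0.93, -0.29], [-0.91, -0.8], [-0.68, -1.21], [0.2, -0.02], [-0.71, 0.23], [0.14, 0.34], [0.15, 0.96], [0.58, 0.05], [-0.04, -0.22], [0.56, 0.2], [0.12, 0.56], [-0.25, 0.08], [0.31, -0.35], [0.05, 0.0], [-0.28, 0.35], [0.07, 0.08]]
146.6 [[269.37, 105.84], [253.9, 110.67]] [[92.67, 171.74], [103.49, 191.85]]
150.6 [[269.37, 104.44], [253.87, 109.25]] [[92.11, 171.54], [102.97, 191.73]]
154.6 [[269.37, 103.03], [253.84, 107.83]] [[91.55, 171.34], [102.45, 191.61]]
187 [[269.4, 91.36], [253.55, 96.06]] [[86.83, 169.65], [98.09, 190.61]]
```

```bash
cat > f3.py <<'E'
from fit import *
cs,ct=cor(s,p[:6]),cor(t,p[6:12]); x,y,a,hz,gx,gy,d=p[12:]
R=np.array([[np.cos(a),-np.sin(a)],[np.sin(a),np.cos(a)]]); W=lambda l,w,z: np.r_[R@np.array([l,w])+[x,y],z]
def draw(n,c,c0,x0,y0,x1,y1,sc):
    im=cv2.resize(np.ascontiguousarray(c0["pixels"][y0:y1,x0:x1,::-1]),None,fx=sc,fy=sc,interpolation=cv2.INTER_CUBIC)
    def pl(P,closed=True,col=(0,255,0)):
        q=(proj(c,np.array(P))-[x0,y0]+.5)*sc; cv2.polylines(im,[np.round(q).astype(int)],closed,col,1)
    pl([W(i,j,8) for i,j in((120,75),(120,-75),(-120,-75),(-120,75))])
    pl([W(i,j,0) for i,j in((120,75),(120,-75),(-120,-75),(-120,75))],col=(255,255,0))
    th=np.linspace(0,6.28,40)
    pl([W(95,0,187)+[6*np.cos(q),6*np.sin(q),0] for q in th])
    pl([[gx+36*np.cos(q),gy+36*np.sin(q),8] for q in th]); pl([[gx+9*np.cos(q),gy+9*np.sin(q),83] for q in th])
    pl([W(49,-4,hz+2),W(49,4,hz+2),W(85,4,hz+2),W(85,-4,hz+2)])
    pl([W(95,0,8),W(95,0,187)],False)
    cv2.imwrite(f"pics/{n}.png",im)
draw("ovS",cs,s,180,85,300,195,6.5); draw("ovT",ct,t,70,150,190,280,4.5)
E
python3 f3.py
```

```text
(no output)
```

View pics/ovS.png

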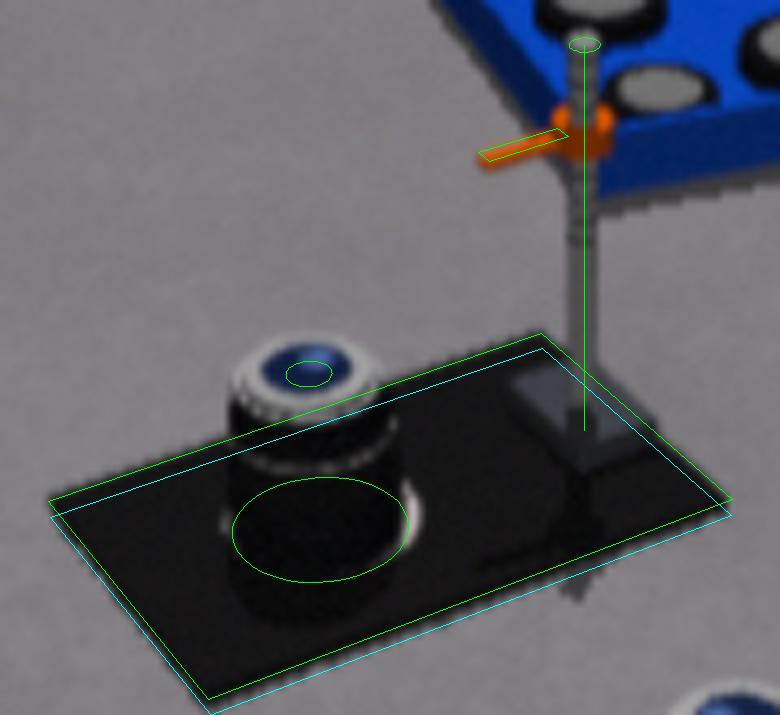

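View pics/ovT.png

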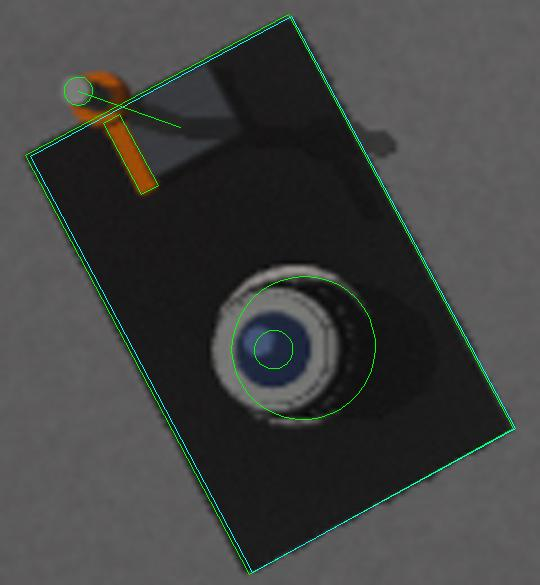

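```bash
python3 - <<'E'
a=open('fit.py').read()
a=a.replace("add(W(l,8),padS[k],padT[k])","(add(W(l,8),None,padT[k]), add(W(l,8 if k==0 else 0),padS[k],None) if k<3 else None)")
open('fit.py','w').write(a)
E
python3 fit.py; python3 f2.py; python3 f3.py
```

```text
cost 26.72192248351749 cams [-0.1  1.2  0.3 -0.  -0.7 -0.6 -1.8 -0.5  2.9 -0.6  1.4  0.8]
stand x y yaw hz gx gy d [5.2047e+02 2.3641e+02 5.0000e-01 1.4872e+02 4.9232e+02 2.1778e+02
 5.6850e+01] sd [1.86 1.12 0.   0.86 1.89 1.17 1.86]
[[-0.73, -0.07], [0.1, -0.97], [-1.11, -0.71], [0.67, 1.44], [-0.13, -0.06], [-0.49, 0.48], [-0.11, 0.23], [0.05, 0.29], [0.37, 0.08], [-0.16, -0.23], [0.59, 0.29], [-0.0, -0.19], [0.09, 0.01], [0.29, -0.63], [0.3, 0.01], [-0.3, 0.07], [0.33, 0.05]]
144.7 [[269.26, 105.84], [253.83, 110.66]] [[92.74, 171.87], [103.5, 191.91]]
148.7 [[269.26, 104.44], [253.79, 109.24]] [[92.18, 171.67], [102.99, 191.79]]
152.7 [[269.27, 103.03], [253.76, 107.83]] [[91.62, 171.47], [102.47, 191.67]]
187 [[269.3, 90.69], [253.46, 95.38]] [[86.62, 169.68], [97.86, 190.61]]
```

View pics/ovS.png

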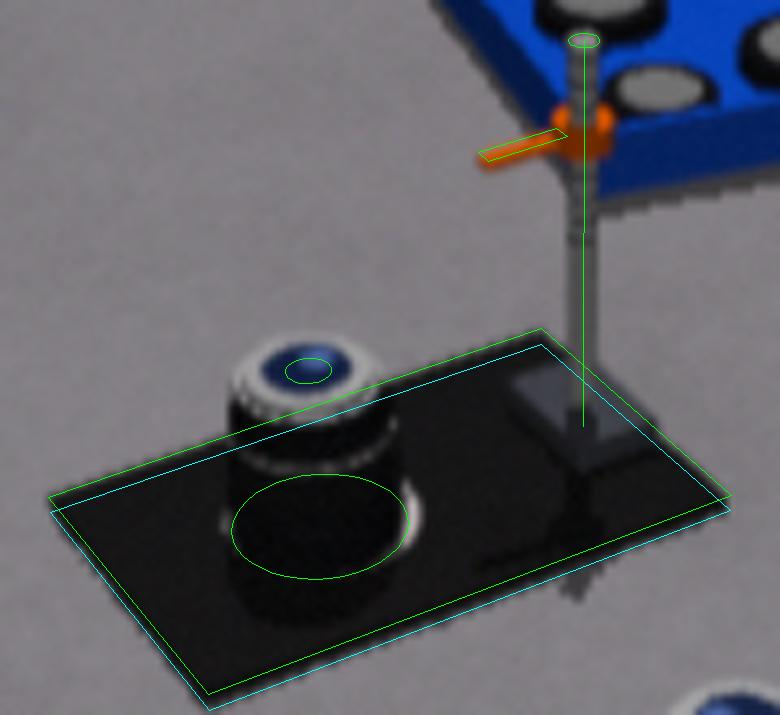

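View pics/ovT.png

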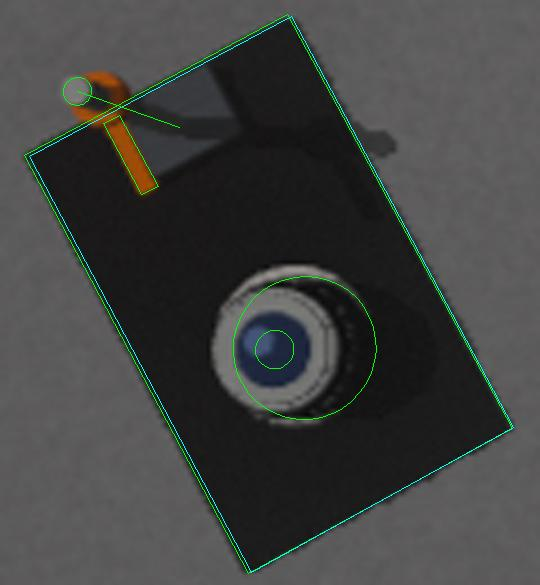

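View pics/ov_s_+0.png

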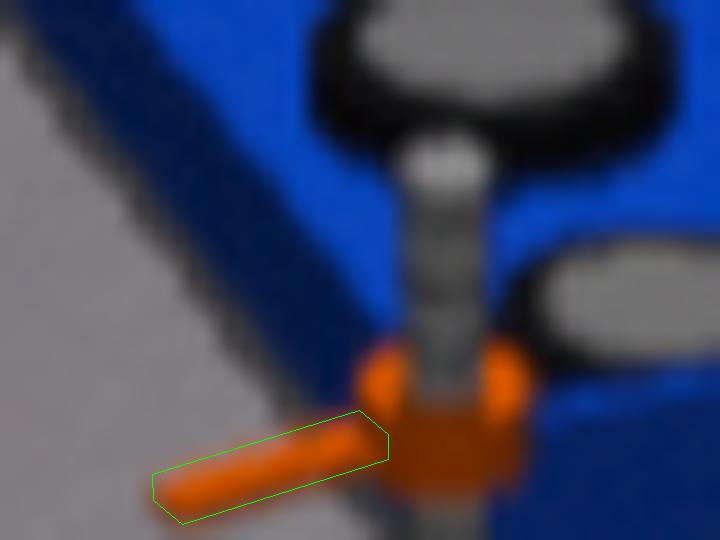

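```bash
python3 -m jog '[[[0,0,0.1,0,0,0,5],[0,0,0.2,0,0,0,5],[0,0,0.5,0,0,0,5],[0,0,0.8,0,0,0,5],[0,0,0.9,0,0,0,5],[0,0,0.9,0,0,0,5],[0,0,0.7,0,0,0,5],[0,0,0.3,0,0,0,5],[0,0,0,0,0,0,5],[0,0,0,0,0,0,5]]]' 60; python3 st.py
python3 - <<'E'
from cell import *; from h import *
c=camera("side");crop(c,175,150,335,350,4,"pics/s7.png");np.savez("side7.npz",**c)
E
```

```text
time: 6.15
eef_pos: [552.6, -172.1, 149.0]
eef_rot: [0.979, -0.204, -0.001, -0.0]
wrist_force: [-0.6, -0.3, -1.1]
width: 0.202
t 6.15 p [ 552.6 -172.1  149. ] xaxis yaw -23.57 tilt z [-1.2e-03  5.0e-04 -1.0e+00] w 17.2 F [-0.62 -0.3  -1.1 ] M [-0.025 -0.027  0.023] q [-0.38  0.5   1.65  0.    0.99  1.6 ]
```

View pics/s7.png

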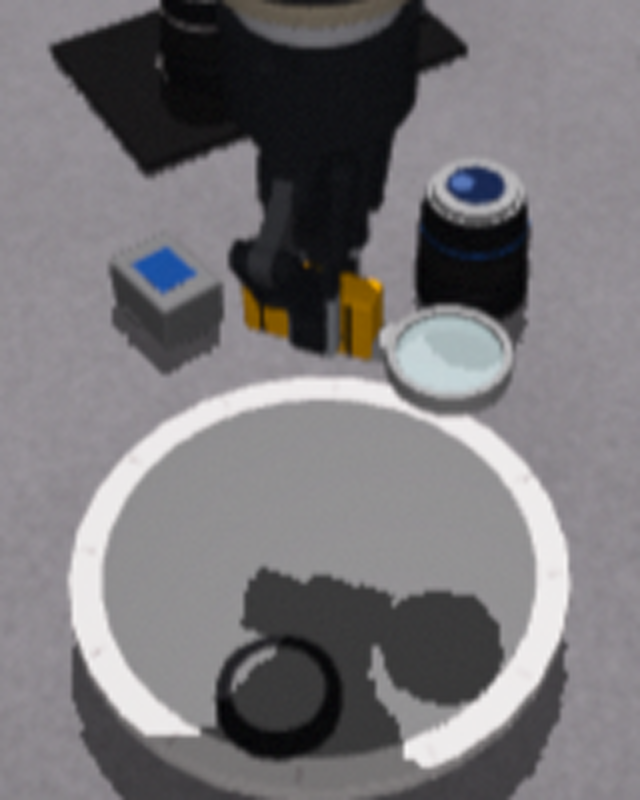

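```bash
python3 -m jog '[[[-0.116,0.382,0,0,0,0.271,5],[-0.232,0.764,0,0,0,0.543,5],[-0.232,0.764,0,0,0,0.543,5],[-0.232,0.764,0,0,0,0.543,5],[-0.232,0.764,0,0,0,0.543,5],[-0.232,0.764,0,0,0,0.543,5],[-0.232,0.764,0,0,0,0.543,5],[-0.232,0.764,0,0,0,0.543,5],[-0.232,0.764,0,0,0,0.543,5],[-0.232,0.764,0,0,0,0.543,5],[-0.232,0.764,0,0,0,0.543,5],[-0.232,0.764,0,0,0,0.543,5],[-0.232,0.764,0,0,0,0.543,5],[-0.232,0.764,0,0,0,0.543,5],[-0.232,0.764,0,0,0,0.543,5],[-0.232,0.764,0,0,0,0.543,5],[-0.232,0.764,0,0,0,0.543,5],[-0.232,0.764,0,0,0,0.543,5],[-0.232,0.764,0,0,0,0.543,5],[-0.116,0.382,0,0,0,0.271,5]]]'; python3 -m jog '[[[0,0,0,0,0,0,5],[0,0,0,0,0,0,5],[0,0,0,0,0,0,5]]]';  python3 st.py
python3 - <<'E'
from cell import *; from h import *
for n in("side","top"):
    c=camera(n);np.savez(n+"8.npz",**c)
    if n=="side": crop(c,180,75,300,195,5,"pics/s8.png")
    else: crop(c,60,140,200,280,4,"pics/t8.png")
E
```

```text
time: 8.7
eef_pos: [442.1, 191.8, 149.8]
eef_rot: [0.97, 0.243, -0.0, -0.0]
wrist_force: [-0.1, -0.5, -0.5]
width: 0.196
time: 9.07
eef_pos: [442.9, 190.2, 149.8]
eef_rot: [0.97, 0.242, -0.0, 0.0]
wrist_force: [-0.1, -0.2, -1.1]
width: 0.203
t 9.075 p [442.9 190.2 149.8] xaxis yaw 27.95 tilt z [-0. -0. -1.] w 17.3 F [-0.06 -0.22 -1.08] M [ 0.    -0.031 -0.033] q [ 0.31  0.34  1.9  -0.    0.9   1.39]
```

View pics/s8.png

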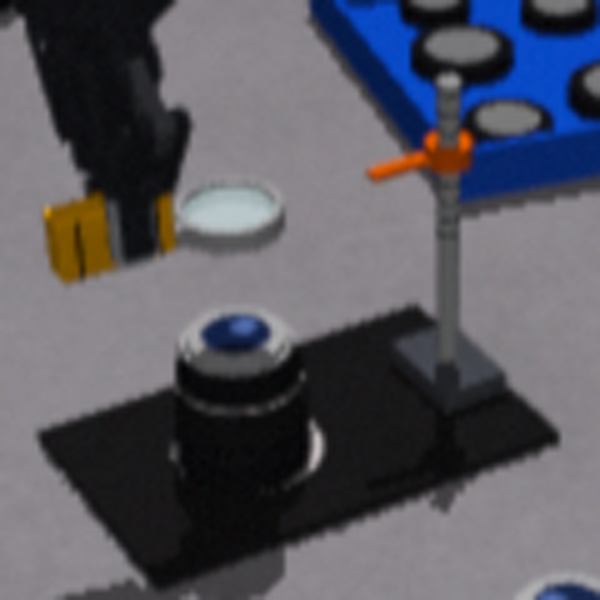

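View pics/t8.png

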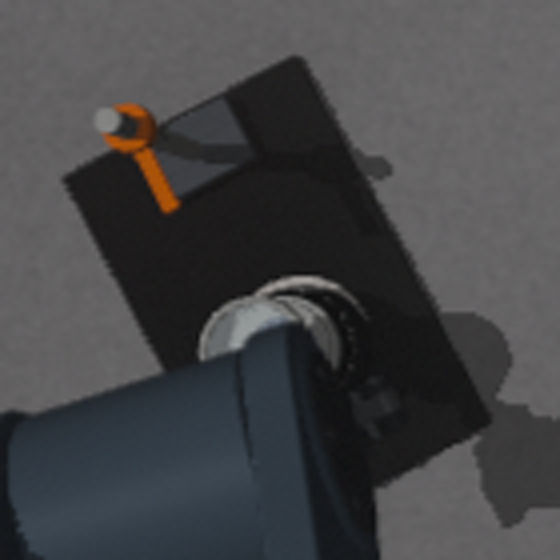

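```bash
python3 - <<'E'
from h import *
s=load("side8.npz");t=load("top8.npz")
crop(s,185,105,243,153,13,"pics/s9.png");crop(t,100,205,150,240,14,"pics/t9.png")
E
```

```text
(no output)
```

View pics/s9.png

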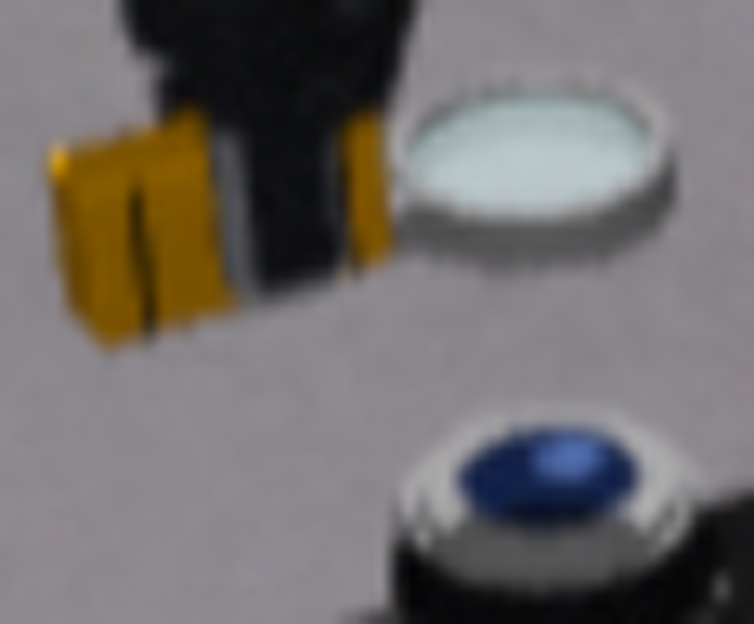

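View pics/t9.png

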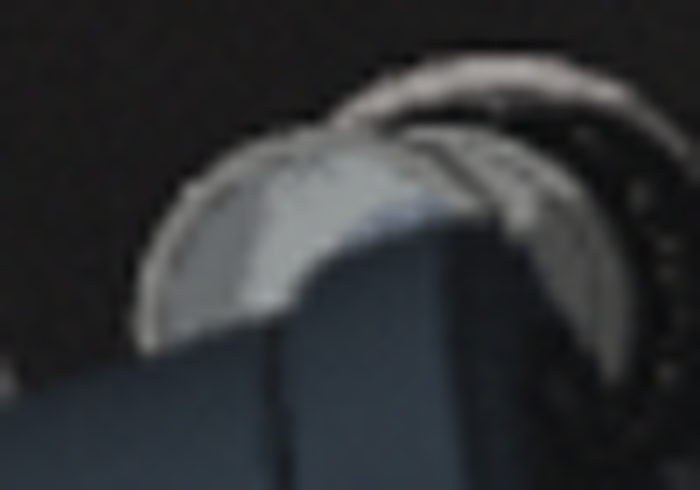

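```bash
python3 - <<'E'
a=open('fit.py').read()
a=a.replace("    r=np.array(r)/0.4\n","""    T2_=np.array([442.9,190.2,149.8]); q=np.radians(27.95); e=np.array([np.cos(q),np.sin(q),0]); n=np.array([-np.sin(q),np.cos(q),0])
    Z=np.array([0,0,1.]); O=T2_-4*Z+e*(d-62)
    S9=lambda x,y:(185+x/13-.46,105+y/13-.46)
    add(O+62*e+12*Z,S9(531,148),(123.5,227.7),1.5)
    add(O-30*e-9*n,S9(110,345),None,1)
    add(O-30*e+9*n+34*Z,S9(57,152),None,1)
    r=np.array(r)/0.4
""")
a=a.replace("(226.9,141.6)","(226.8,141.35)")
open('fit.py','w').write(a)
E
python3 fit.py; python3 f2.py;python3 f3.py
```

```text
cost 39.098407773208024 cams [ 0.3  1.   1.3 -0.  -1.2  0.8 -1.5  0.2  3.2 -0.3  1.2  0.4]
stand x y yaw hz gx gy d [5.2073e+02 2.3668e+02 5.0000e-01 1.4866e+02 4.9242e+02 2.1818e+02
 5.7110e+01] sd [0.99 0.58 0.   0.83 1.   0.68 0.91]
[[-0.71, 0.03], [0.2, -1.02], [-1.12, -0.62], [0.72, 1.4], [-0.12, -0.01], [-0.39, 0.28], [-0.07, 0.29], [0.24, 0.29], [0.4, 0.22], [0.11, -0.27], [0.63, 0.46], [0.29, -0.04], [0.02, 0.24], [0.28, -0.74], [0.41, 0.04], [-0.25, -0.06], [0.45, 0.08], [0.16, -0.45], [-0.19, -0.74], [-0.4, 1.14], [-1.08, -0.07]]
144.7 [[269.42, 105.84], [254.0, 110.63]] [[92.76, 171.99], [103.53, 192.02]]
148.7 [[269.43, 104.44], [253.97, 109.22]] [[92.21, 171.8], [103.02, 191.91]]
152.7 [[269.44, 103.04], [253.94, 107.8]] [[91.65, 171.6], [102.5, 191.79]]
187 [[269.49, 90.69], [253.67, 95.35]] [[86.65, 169.82], [97.88, 190.73]]
```

View pics/ov_s_+0.png

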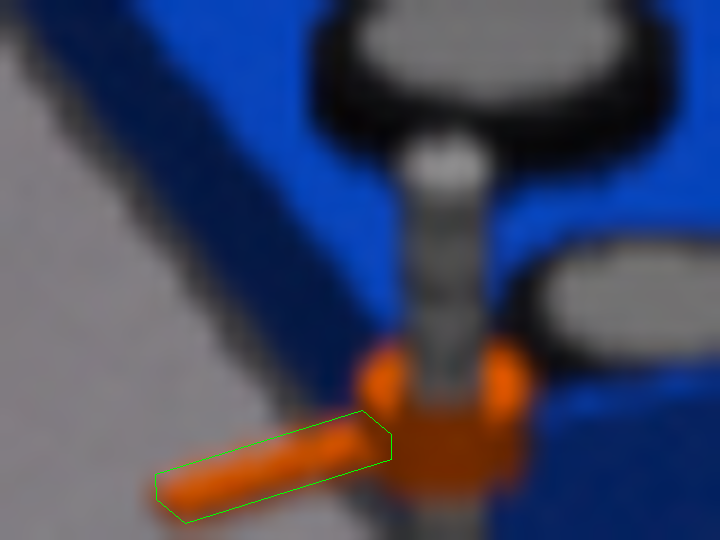

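View pics/ovS.png

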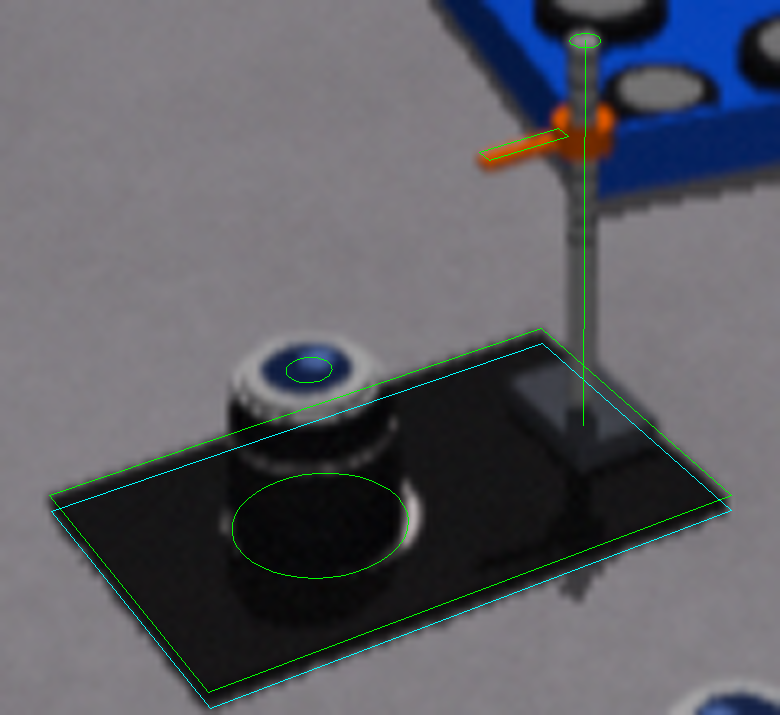

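View pics/ov_t_+0.png

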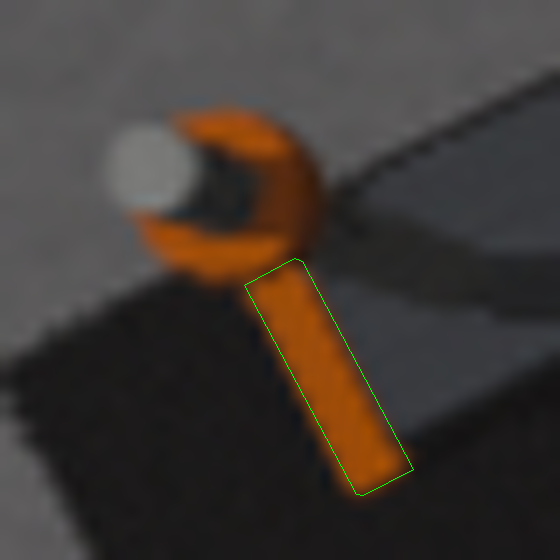

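```bash
cat > fit2.py <<'E'
from h import *
from fit import cor,p as p1
from scipy.optimize import least_squares
from scipy.ndimage import map_coordinates
IM={k:load(k+".npz") for k in("side0","top0","side8","top8")}
def chan(c,m):
    a=c["pixels"].astype(float)
    return {"g":a.mean(2),"rb":a[...,0]-a[...,2],"br":a[...,2]-a[...,0]}[m]
CH={(k,m):cv2.GaussianBlur(chan(c,m),(0,0),0.6) for k,c in IM.items() for m in("g","rb","br")}
th=np.linspace(0,2*np.pi,60,endpoint=False)
def box(O,e,n,x0,x1,y0,y1,z0,z1): return np.array([O+e*x+n*y+np.array([0,0,z]) for x in(x0,x1) for y in(y0,y1) for z in(z0,z1)])
def frame(q): return np.array([np.cos(q),np.sin(q),0]),np.array([-np.sin(q),np.cos(q),0])
def objs(p):
    x,y,a,hz,gx,gy,d,gr=p[12:20]; e,n=frame(a); O=np.array([x,y,0]); L=[]
    pad=box(O,e,n,-120,120,-75,75,0,8); L+=[("pad","side0","g",pad),("pad","top0","g",pad)]
    tg=box(O,e,n,49,80,-4,4,hz-2,hz+2); L+=[("tong","side0","rb",tg),("tong","top0","rb",tg)]
    gl=np.c_[gx+gr*np.cos(th),gy+gr*np.sin(th),83+0*th]; L+=[("glass","side0","br",gl),("glass","top0","br",gl)]
    e1,n1=frame(np.radians(-23.57)); O1=np.array([553.1,-172.3,36])+e1*(d-62); cs=box(O1,e1,n1,-30,30,-9,9,0,34)
    L+=[("case","side0","rb",cs),("case","top0","rb",cs)]
    e2,n2=frame(np.radians(27.95)); O2=np.array([442.9,190.2,145.8])+e2*(d-62)
    c2=box(O2,e2,n2,-30,30,-9,9,0,34); L+=[("case8","side8","rb",c2)]
    return L,O+95*e+np.array([0,0,187]),O1,e1,O2,e2
def search(p):
    cam={"side":cor(IM["side0"],p[:6]),"top":cor(IM["top0"],p[6:12])}; out=[]
    L=objs(p)[0]
    for i,(nm,im,m,P) in enumerate(L):
        q=proj(cam[im[:-1]],P); h=cv2.convexHull(q.astype(np.float32))[:,0].astype(float); c=h.mean(0); N=len(h)
        for k in range(N):
            A,B=h[k],h[(k+1)%N]; l=np.linalg.norm(B-A)
            if l<1e-6: continue
            no=np.array([B[1]-A[1],A[0]-B[0]])/l
            if no@(A-c)<0: no=-no
            M=max(1,int(l/1.5)) 
            for f in (np.arange(M)+.5)/M:
                if M>1 and (f*l<1 or (1-f)*l<1): continue
                Q=A+f*(B-A); r=np.arange(-2.5,2.51,.1); s=Q+r[:,None]*no
                v=map_coordinates(CH[im,m],[s[:,1],s[:,0]],order=1,mode="nearest")
                inn,ou=v[:8].mean() if nm!="tong" else v[8:25].max(),v[-8:].mean()
                if abs(inn-ou)<25: continue
                t=(v-ou)/(inn-ou); j=np.where((t[:-1]>=.5)&(t[1:]<.5))[0]
                if len(j)==0: continue
                j=j[np.argmin(abs(r[j]))]; out.append((i,k,N,f,no,Q+no*(r[j]+.1*(t[j]-.5)/(t[j]-t[j+1])),nm,im))
    return out
man=[]
def resid(p,obs,full=False):
    cam={"side":cor(IM["side0"],p[:6]),"top":cor(IM["top0"],p[6:12])}; L,post,O1,e1,O2,e2=objs(p); H={}
    for i,(nm,im,m,P) in enumerate(L):
        H[i]=proj(cam[im[:-1]],P)
    r=[]
    cnt={}
    for o in obs: cnt[o[0]]=cnt.get(o[0],0)+1
    for i,k,N,f,no,E,nm,im in obs:
        # support distance of hull along normal no vs edge point
        d=(H[i]@no).max()-E@no; r.append(d/0.3*min(1,np.sqrt(12/cnt[i])))
    Z=np.array([0,0,1.])
    M=[]
    for X,us,ut in((post,(269.25,90.4),(86.25,169.6)),(O1+62*e1+12*Z,(285.4,279),(320,175.6)),(O2+62*e2+12*Z,(225.4,115.9),(123.5,227.7))):
        M+=list((proj(cam["side"],X)[0]-us))+list((proj(cam["top"],X)[0]-ut))
    r=np.r_[r,np.array(M)/0.4]
    if full: return r,np.array(M)
    return np.r_[r,p[:12]/2]
p=np.r_[p1,13.]
for it in range(8):
    obs=search(p); f=least_squares(resid,p,args=(obs,),loss="soft_l1"); p=f.x
if __name__=="__main__":
    sd=np.sqrt(np.diag(np.linalg.pinv(f.jac.T@f.jac)))
    print("cams",p[:12].round(1)); print("x y yaw hz gx gy d gr",p[12:].round(2),"sd",sd[12:].round(2))
    r,M=resid(p,obs,True)
    for i,o in enumerate(objs(p)[0]):
        k=[j for j,q in enumerate(obs) if q[0]==i]; c=len(k)
        rr=np.array([r[j] for j in k])*.3/min(1,np.sqrt(12/max(c,1))); print(o[0],o[1],c,"mean",rr.mean().round(2),"std",rr.std().round(2)) if c else print(o[0],o[1],0)
    print("man",M.reshape(-1,4).round(2).tolist())
E
python3 fit2.py
```

```text
cams [-0.9  0.7  2.3  0.  -0.6  0.9 -0.2 -0.5  0.1 -0.9  0.3 -0.1]
x y yaw hz gx gy d gr [5.2088e+02 2.3583e+02 5.1000e-01 1.4835e+02 4.9224e+02 2.1783e+02
 5.7070e+01 1.7190e+01] sd [1.22 0.56 0.   0.46 1.15 0.57 1.15 0.17]
pad side0 143 mean 0.06 std 0.43
pad top0 216 mean -0.06 std 0.42
tong side0 13 mean 0.11 std 0.13
tong top0 21 mean 0.08 std 0.16
glass side0 60 mean 0.16 std 0.12
glass top0 60 mean -0.1 std 0.16
case side0 52 mean 0.65 std 0.16
case top0 39 mean 0.8 std 0.11
case8 side8 29 mean 0.56 std 0.19
man [[-0.19, 0.25, -0.08, 0.34], [-0.21, -1.01, 0.68, -0.07], [-0.16, -0.31, -0.36, -0.37]]
```

```bash
python3 -m jog '[[[-0.02,0.02,-0.07,0,0,0,5],[-0.025,0.015,-0.07,0,0,0,5],[0,0,0,0,0,0,5],[0,0,0,0,0,0,5],[0,0,0,0,0,0,5],[0,0,0,0,0,0,5]]]'; python3 st.py
cat > ov.py <<'E'
from fit2 import *
import sys
from cell import *
from scipy.spatial.transform import Rotation as Ro
c=camera("side"); ct0=camera("top"); S=sense(); T=S["eef_pos"]; R=Ro.from_quat(S["eef_rot"]).as_matrix(); q=np.arctan2(R[1,0],R[0,0])
x,y,a,hz,gx,gy,d,gr=p[12:20]; e,n=frame(q); O=T-np.array([0,0,4])+e*(d-62); Z=np.array([0,0,1.])
Lp=O+62*e+6*Z; print("loupe_lens",Lp.round(2),"target",gx.round(2),gy.round(2),hz.round(2),"diff",(Lp-[gx,gy,hz]).round(2))
es,ns=frame(a); SO=np.array([x,y,0])
for nm,c0,pp,(x0,y0,x1,y1,sc) in(("S",c,p[:6],(183,82,283,157,8)),("T",ct0,p[6:12],(80,160,150,240,7))):
    cc=cor(c0,pp); im=cv2.resize(np.ascontiguousarray(c0["pixels"][y0:y1,x0:x1,::-1]),None,fx=sc,fy=sc,interpolation=cv2.INTER_CUBIC)
    def pl(P,col):
        k=(proj(cc,P)-[x0,y0]+.5)*sc; cv2.polylines(im,[cv2.convexHull(np.round(k).astype(np.int32))],True,col,1)
    ring=lambda C,r:np.c_[C[0]+r*np.cos(th),C[1]+r*np.sin(th),C[2]+0*th]
    pl(ring(O+62*e+12*Z,27),(0,0,255)); pl(ring(O+62*e,27),(0,0,255))
    pl(box(O,e,n,-30,30,-9,9,0,34),(255,0,255))
    pl(ring(np.array([gx,gy,83]),gr),(0,255,255)); pl(box(SO,es,ns,49,83,-4,4,hz-2,hz+2),(0,255,0)); pl(ring(SO+95*es+187*Z,6),(0,255,0))
    cv2.imwrite(f"pics/{sys.argv[1]}{nm}.png",im)
E
python3 ov.py v1
```

```text
time: 9.93
eef_pos: [441.6, 191.5, 146.3]
eef_rot: [0.97, 0.242, 0.0, -0.0]
wrist_force: [1.2, -0.8, -1.3]
width: 0.201
t 9.925 p [441.6 191.5 146.3] xaxis yaw 28.01 tilt z [ 1.e-04  0.e+00 -1.e+00] w 17.2 F [ 1.21 -0.78 -1.3 ] M [ 0.055 -0.032  0.042] q [0.31 0.34 1.91 0.   0.89 1.39]
loupe_lens [491.99 218.35 148.3 ] target 492.24 217.83 148.35 diff [-0.25  0.52 -0.06]
```

View pics/v1S.png

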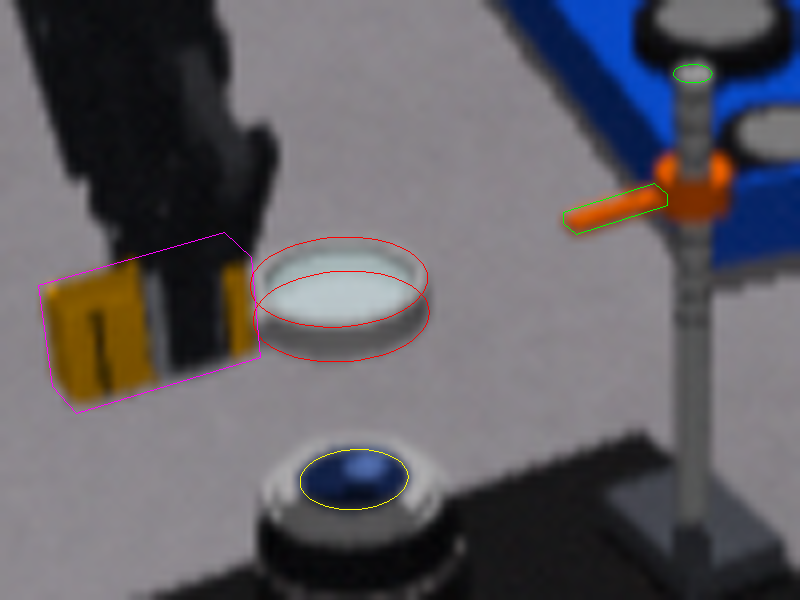

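View pics/v1T.png

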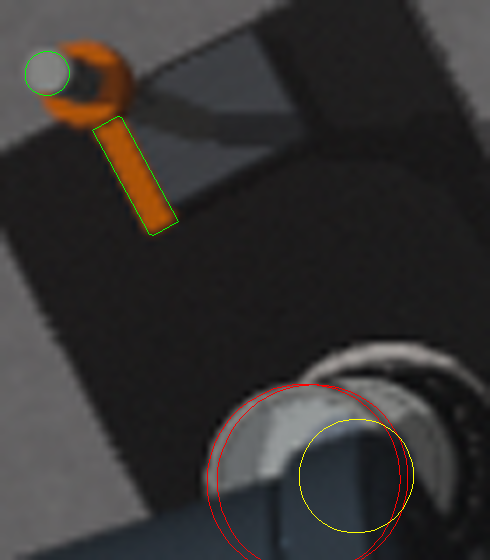

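```bash
python3 -m jog '[[[0,0,0,0,0,0,5],[0,0,0,0,0,0,5],[0,0,0,0,0,0,5],[0,0,0,0,0,0,5],[0,0,0,0,0,0,5],[0,0,0,0,0,0,5]]]'; python3 ov.py v2; python3 -c "
from cell import *;from h import *
c=camera('side');cv2.imwrite('pics/f.png',c['pixels'][:,:,::-1])"
```

```text
time: 10.78
eef_pos: [441.6, 191.5, 146.3]
eef_rot: [0.97, 0.242, 0.0, -0.0]
wrist_force: [-0.4, -0.0, -1.5]
width: 0.197
loupe_lens [491.98 218.34 148.28] target 492.24 217.83 148.35 diff [-0.26  0.5  -0.07]
```

View pics/f.png

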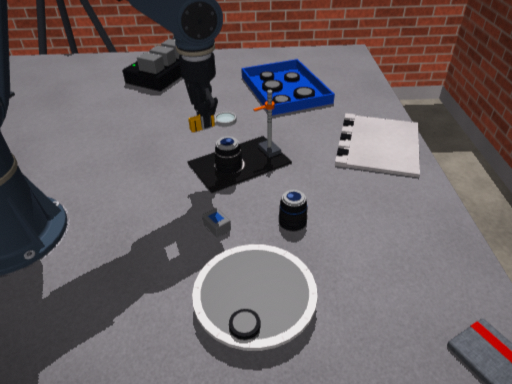

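The full view shows the loupe held over the lens (magnifier near pixel 226,119; glass near 227,141). The cap is still on the platter, and the spare lens, battery and gauge have not moved. The pose is steady, so I'm handing in.

```bash
python3 -c "
from cell import *
print(hand_in())"
```

```text
the job is handed in; nothing more can be done
None
```

I took the loupe off the turntable and am holding it level over the camera lens at the pointer's height. I handed the job in at about 11 s.

- **Position:** by the arm's reading and my camera fit, the magnifier's centre is at (492.0, 218.3, 148.3). The target I measured is the rear glass at (492.2, 217.8) with the pointer at 148.4 high, so it is within about 0.6 mm of that. The tilt reads below 0.001 rad.
- **Steadiness:** the pose did not change over the last 0.8 s. The grip is 60 N with the jaws about 17 mm apart, and the steady downward pull of about 1.1 to 1.5 N fits the loupe's weight alone.
- **Surroundings:** the last picture shows the cap still on the turntable, and the lens, gauge, spare lens and battery unmoved. The largest force seen at the wrist in the readings after each move was about 3 N, when the jaws closed.

**Uncertainty:** the target is less certain than the 0.6 mm suggests. My first estimates of the pointer's height disagreed, ranging from 145 to 151 mm, because the raw calibration was off by up to 4 mm in height. The final fit corrects for that and gives 148.4 ± 0.5 mm. In the last overlay the model outlines ran 0.3 to 0.6 pixels large and slightly high. The shift was the same on the loupe and the pointer, so their heights relative to each other should hold. The arm hid much of the magnifier from the top camera at the end, so the centring check there is only partial.

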